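# Hang a board carrier in the free place of the rack

## Robot

A 6-joint arm with a two-finger parallel gripper is mounted at the origin on the work surface. World frame = base frame: x ahead of the robot, y to its left, z up, the work surface at z = 0. Lengths are in mm, angles in rad, forces in N, time in s.
With the tool pointing down it reaches from about 300 to 775 mm from the base axis. Payload 14.6 kg.
Tool frame: the origin (TCP) lies between the finger pads; the fingertips stand 19 mm ahead of it and the grasp point (between the pads) is the TCP; z points along the fingers, y is the line along which they close (so a half turn about z gives the same grasp; the last joint's range is limited). The gripper opens to 94 mm and grips with 3 to 60 N. Pads are 16 mm wide; open, the fingers measure 119 mm over their backs; the gripper's body (75 mm by 177 mm) begins 78 mm behind the grasp point.
Start: joints at [1.103, 0.3, 1.521, -0, 1.321, -0.067], TCP at [214.582, 506.403, 224.446] pointing down, gripper open.
Joint ranges: [-3.03, 3.03], [-0.79, 2.21], [0.23, 2.52], [-1.04, 4.18], [0, 3.07], [-2.55, 2.55]. Speed limits (rad/s): [2.22, 2.22, 2.57, 3.14, 3.14, 3.14].

## Interface

Orientations are given as [roll, pitch, yaw] about the fixed x, y, z axes, in that order (R = Rz(yaw) Ry(pitch) Rx(roll)).
In Python, from cell import monitor, imaging, job, find_in, trace gives the robot as it stands. The module is installed in compiled form; this text tells all that it offers.
- The arm moves only by the tool arm_command, never from a script. Its argument "steps" is a list of rows, each a list of 5 numbers: the opening, from 0 (shut) to 1 (fully open), then the shift along the tool's x, y, z in mm, then the turn about the tool's z in degrees. In form: [[gripper, dx, dy, dz, turn], ...]. A call has 1 to 20 rows; each row is the pose to reach, as a shift and turn from the pose commanded when the call began, along the tool's axes at that moment; what a row does not reach only later rows make up. A row lasts 1/8 s, in which the tool goes at most 62.5 mm and 10.7 degrees, less where a joint would pass 70% of its speed; a pose out of reach is approached as far as the arm can. A call with a gripper value outside its range is refused whole. The fingers move at their own pace and stop on an object; "force" is the grip in N (left out, the last holds). Time passes only in rows, so rows that repeat a pose let the fingers close. It gives the time, the measured TCP pose, the force, the opening and the grip force at its end, in the units of the state.
- monitor.read_state(): the state, without advancing time (a new reading comes with each control period).
- imaging.camera(name): name is "side" or "top"; returns a dict with "img" (400x640x3 uint8, red, green, blue), "mtx" (3x3 intrinsics, pixels), "D" ([k1, k2, p1, p2, k3] as OpenCV has them; the pictures are not rectified), "view" (4x4, takes a point from world to camera coordinates). Camera axes: x right, y down, z forward; pixel columns grow to the right and rows downward; lengths in mm; the calibration is good to about 2 mm. A picture is of the moment at which its call begins. There is no depth.
- job.sign_off(): hands the job in; it is judged then, once.
Trained networks look in a picture, given as the dict that the camera call returned (one of the last four; its "shot" number tells which), for a name from the list of things; names that differ only in an ending like _2 or _b are one class to them, and where a whole thing is asked for, a point or a joint stands for the part that bears it (a point fixed in the world has none). Each returns a list of dicts, best first, with "p" (0 to 1); they miss things now and then, are a little off and sometimes report something else, mostly with a low value. They report only what shows in the picture. A call takes as long as a camera call.
- find_in(picture, target): "rect" ([centre column, centre row, width, height] in pixels, round what is visible of it).
- trace(picture, target): "region" (400x640 bool, what is visible of it) and "rect" ([centre column, centre row, width, height] in pixels, round what is visible of it).
The state is a dict: "clock": time; "joints": joint angles; "qd": joint speeds; "effort": joint torques, N m; "eef_pos": TCP position; "eef_rot": TCP orientation; "wrist_force": force on the tool from outside, world axes, zero at the start; "moment": the same for the moment, N m; "finger_gap": finger opening in mm; "finger_force": force on a finger pad.
Only numpy, scipy, OpenCV 4.12 (cv2) and the standard library are available. Lean on these libraries where they do the work, as an engineer would, in place of code of your own. Each camera call takes 0.05 s, during which the arm holds its last target. There are 200 camera calls.

## Task

Pick up the board carrier with the tall yellow handle, lower it gently through the gap between the two carriers hanging on the rack, and let it go hanging with both ends fully down in the slots of the orange shoes. Do not press hard on the rack, do not shift the two hanging carriers along their rails or unhook them, and leave the solder spool and the flux bottle where they stand.

Things in the scene. Friction and masses are not known exactly. Their poses are not given: they have to be found in the camera images.
- carrier: Sizes in mm. Carrier to hang, ~0.25 kg, stands on its foot on the blue mat. Steel crossbar along x: 160 long, 4 thick (y), 8 high; at each end a hook lip, inside 76 from the middle, reaching 12 below it. Below: green board 104 wide with heat sinks, 26 thick (y), underside 72 below the origin. Origin: centre of crossbar's underside. z up. Symmetric: either way round will do.
- handle (a point): Middle of the carrier's yellow handle, 27 above the carrier's origin, same axes. Handle: 24 (x) by 14 (y), 38 tall, standing on the crossbar's middle (from 8 to 46 above the carrier's origin). Grasp it from above across its 24 width, fingers on its +x and -x sides, fingertips above the crossbar.
- rack: Fixed aluminium hanging rack on the mat. Two level rails along y, 240 long, 10 wide, centred at x = -66 and +66, tops 115 above the origin (centre of the underside of its base plate, 170 x 240). It withstands 30 N from the carrier; more is pressing hard. Between the hanging carriers each rail bears an orange shoe (see rail_mid).
- rail_mid (a point): Middle of the rack at the rails' top height, rack's axes. Orange shoes: 48 long (y), flat top 6 above the rail, mid slot 8 wide, 6 deep, down to the rail. Both clamped tight at one y, within 10 either side of here, not measured: look, or slide the crossbar lightly along the shoes' tops until it can sink 6. Home: carrier origin at this height, x within 5, y at the slots.
- neighbour_red: Carrier with red board and short red knob, hanging loose on the bare rails, 38 to 42 from rail_mid along the rails. Crossbar, lips and depth as the carrier's; 16 thick (y), knob top 20 above its origin (centre of the crossbar's underside, at rail height). It swings and slides if pushed.
- neighbour_blue: The same with a blue board and blue knob, hanging 38 to 42 from rail_mid on the other side.
- spool: Steel-coloured solder spool standing on the mat, 60 across, 40 high. Origin: centre of its underside.
- flux: Small amber flux bottle standing on the mat, 32 across, 60 high. Origin: centre of its underside.

How it is judged (in metres and radians):
At the end, for the whole second after the job is handed in: Carrier at rest, down in both slots: origin within 2 mm of rail height, 6 mm in x and 13 mm in y of rail_mid, crossbar level within 0.03 rad, upright within 0.1. Neighbours hanging at rest, within 10 mm of their start, upright within 0.1 rad; spool and bottle within 20 mm (x of carrier in the frame of rail_mid between -0.006 and 0.006 m and y of carrier in the frame of rail_mid between -0.013 and 0.013 m and z of carrier in the frame of rail_mid between -0.002 and 0.002 m and angle between carrier's own x axis and vertical between 1.5408 and 1.6008 rad and angle between each of carrier, neighbour_red, neighbour_blue's own z axis and vertical below 0.1 rad and linear speed of carrier below 0.02 m/s and distance of each of neighbour_red, neighbour_blue from where it was at the start of the episode below 0.01 m and linear speed of each of neighbour_red, neighbour_blue below 0.03 m/s and distance of each of spool, flux from where it was at the start of the episode below 0.02 m); the robot touches nothing.
It fails at once if the carrier is pressed or dropped on the rack with more than 30 N (contact force between carrier and rack above 30 N).
It fails at once if a hanging neighbour is shifted more than 10 mm or unhooked (distance of neighbour_red from where it was at the start of the episode above 0.01 m).
It fails at once if a hanging neighbour is shifted more than 10 mm or unhooked (distance of neighbour_blue from where it was at the start of the episode above 0.01 m).
It fails at once if the spool or the flux bottle is pushed more than 20 mm (distance of any of spool, flux from where it was at the start of the episode above 0.02 m).
It also fails if it takes over 54 s, if anything falls off the work surface, if the arm or the gripper's body presses on something with over 40 N, if the wrist force passes 120 N, or if a joint passes its speed limit or range.

## Working session

There is one attempt and no reset: what is moved stays moved. The work goes in short steps, Python scripts to look and compute and a tool call to move; the robot and the scene stay as the last step left them, time stands still between calls to the robot, and variables do not carry over. Pictures are saved under pics/ and viewed, at most 10 in all, crops included, and the job is handed in when it is done.

Besides the shell and the picture viewer there is one more tool, called after "Call:" as name(argument=value, ...), one argument or row to a line, values as JSON. arm_command: Moves the arm, as the interface text tells. Its arguments: {"type":"object","properties":{"steps":{"type":"array","items":{"type":"array","items":{"type":"number"}}},"force":{"type":"number"}},"required":["steps"]}

```bash
mkdir -p pics; cat > h.py <<'E'
import numpy as np, cv2
from cell import monitor, imaging, job, find_in, trace
def save(n,im): cv2.imwrite('pics/'+n,cv2.cvtColor(im,cv2.COLOR_RGB2BGR))
def ray(c,uv):
    n=cv2.undistortPoints(np.array([[uv]],float),np.array(c['mtx']),np.array(c['D']))[0,0]
    V=np.array(c['view']);R=V[:3,:3];o=-R.T@V[:3,3];return o,R.T@np.array([n[0],n[1],1.])
def at_z(c,uv,z):
    o,d=ray(c,uv);return o+d*(z-o[2])/d[2]
def proj(c,P):
    V=np.array(c['view']);return cv2.projectPoints(np.atleast_2d(np.array(P,float)),cv2.Rodrigues(V[:3,:3])[0],V[:3,3],np.array(c['mtx']),np.array(c['D']))[0][:,0]
E
python3 - <<'E'
from h import *
s=monitor.read_state();print(s['eef_pos'],s['eef_rot'],s['clock'])
for n in('top','side'):
    c=imaging.camera(n);save(n+'0.png',c['img']);V=np.array(c['view']);print(n,-V[:3,:3].T@V[:3,3],V[:3,:3].round(2).tolist())
    for t in('carrier','handle','rack','neighbour_red','neighbour_blue','spool','flux'):
        print(t,[(np.round(d['rect'],1).tolist(),round(d['p'],2)) for d in find_in(c,t)[:2]])
E
```

```text
[214.46800813 506.20186478 223.86260629] [-3.14040397e+00 -7.62817297e-05  2.74081025e+00] 0.0
top [494.54846398 -30.06925925 803.3948226 ] [[-0.0, -1.0, -0.02], [-0.99, 0.01, -0.16], [0.16, 0.02, -0.99]]
carrier []
handle [([206.8, 258.8, 28.5, 93.0], 0.66)]
rack [([415.9, 270.1, 144.3, 92.9], 0.69)]
neighbour_red [([390.4, 274.1, 23.1, 90.6], 0.73), ([417.7, 269.9, 148.2, 91.9], 0.49)]
neighbour_blue [([432.2, 269.6, 26.0, 91.6], 0.94)]
spool [([343.9, 139.4, 28.4, 34.4], 0.92)]
flux [([312.6, 284.1, 15.3, 17.5], 0.64)]
side [276.6404732  453.80530485 702.59176574] [[-0.8, -0.6, -0.0], [-0.44, 0.6, -0.67], [0.4, -0.54, -0.74]]
carrier [([306.6, 311.6, 75.0, 62.1], 0.63)]
handle [([304.8, 310.8, 75.2, 63.5], 0.93)]
rack [([409.6, 193.6, 112.6, 121.0], 0.91), ([426.5, 166.8, 72.2, 43.5], 0.61)]
neighbour_red [([412.0, 187.4, 73.7, 50.1], 0.79)]
neighbour_blue [([426.1, 166.6, 72.8, 41.0], 0.7)]
spool [([289.7, 179.8, 22.8, 25.5], 0.95), ([304.9, 311.2, 75.2, 62.5], 0.38)]
flux [([382.8, 258.4, 21.1, 24.2], 0.9)]
```

View pics/top0.png

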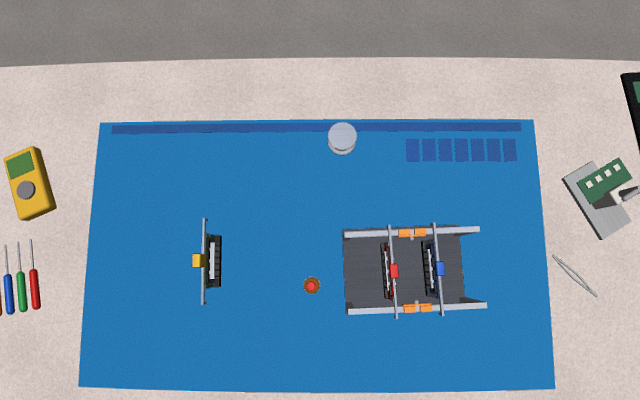

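View pics/side0.png

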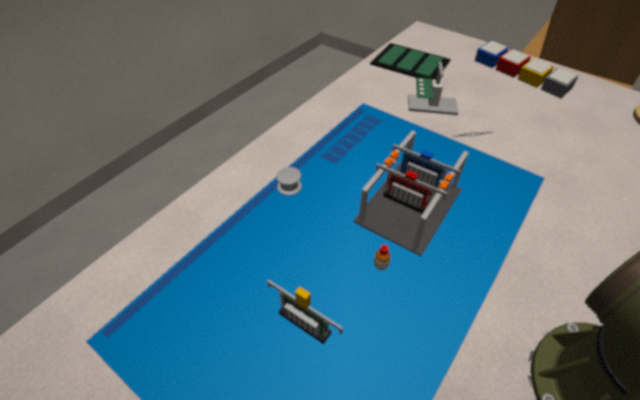

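The top picture shows the carrier's crossbar at about column 205, rows 219–304. The rack's rails are at rows 232 and 308, with the orange shoes around column 412. In the side picture the carrier is at (305,311) and the rack at (410,190). I'll zoom in next.

```bash
python3 - <<'E'
from h import *
c=imaging.camera('top')
im=np.mean([imaging.camera('top')['img'] for _ in range(4)],0).astype(np.uint8)
a=cv2.resize(im[210:330,335:495],None,fx=5,fy=5,interpolation=cv2.INTER_CUBIC);save('rack1.png',a)
s=imaging.camera('side');im=s['img']
b=cv2.resize(im[125:260,345:485],None,fx=4,fy=4,interpolation=cv2.INTER_CUBIC);save('rack_s.png',b)
t=imaging.camera('top')['img']
b=cv2.resize(t[205:315,170:250],None,fx=5,fy=5,interpolation=cv2.INTER_CUBIC)
d=cv2.resize(im[270:350,255:355],None,fx=4,fy=4,interpolation=cv2.INTER_CUBIC)
o=np.zeros((550,800,3),np.uint8);o[:,:400]=b;o[:320,400:]=d;save('carr.png',o)
E
```

```text
(no output)
```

View pics/rack1.png

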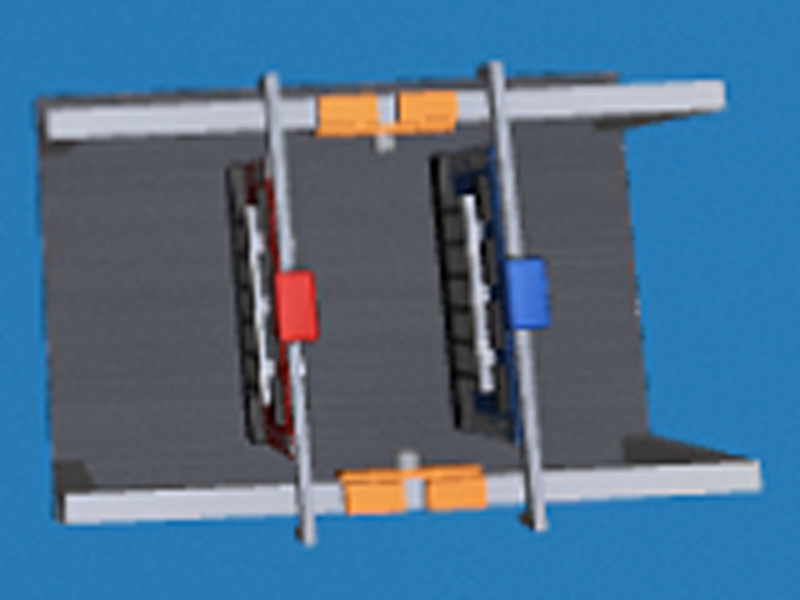

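View pics/carr.png

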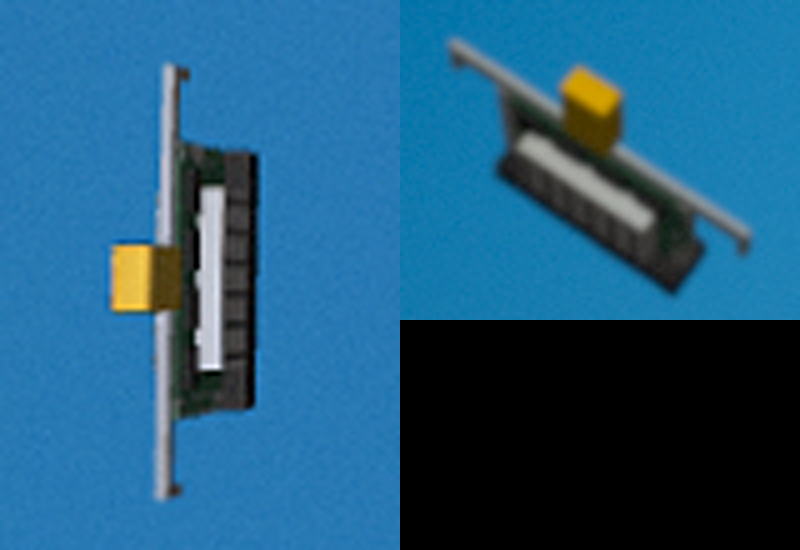

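View pics/rack_s.png

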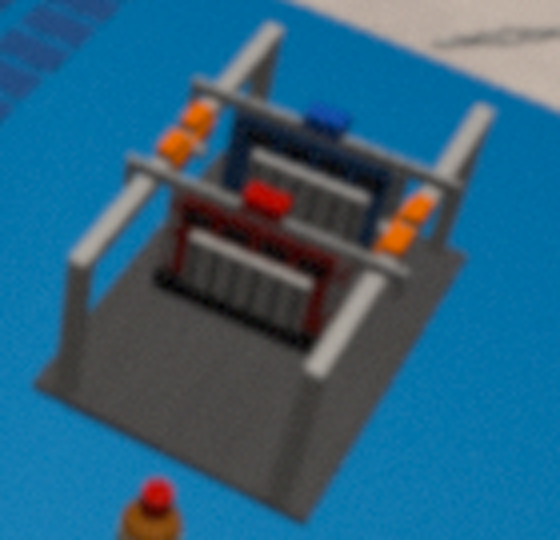

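Top crop: the shoe slots centre near (389,110) and (416,488) in the crop, and the neighbours' bars lie on either side of them. Carrier crop: the crossbar ends are at (169,66) and (162,498), and the handle's top face centres on (132,278). Side crop: both shoes are clear, with the red carrier nearer the flux bottle.

```bash
python3 - <<'E'
from h import *
from scipy.optimize import least_squares
t=imaging.camera('top');s=imaging.camera('side')
def px(p,k,o): return (np.array(p,float)+.5)/k-.5+np.array(o)
# local model points, per object: (cam, pixel, local xyz)
def fit(obs,x0):
    def P(q,l): 
        a=q[2];return np.array([q[0]+l[0]*np.cos(a)-l[1]*np.sin(a),q[1]+l[0]*np.sin(a)+l[1]*np.cos(a),l[2]+q[3]])
    f=lambda q:np.concatenate([(proj(c,P(q,l))[0]-u) for c,u,l in obs]+[[q[3]/3]])
    r=least_squares(f,x0,loss='soft_l1');print(r.x.round(3),'res',r.fun.round(1).tolist());return r.x
T=lambda p:px(p,5,(335,210)); S=lambda p:px(p,4,(345,125))
# rack frame choose y_rack = world -y?? use rack axes ~ world: image right=-y, up=+x
R=[(t,T((48,138)),(61,120,115)),(t,T((48,108)),(71,120,115)),(t,T((725,81)),(71,-120,115)),(t,T((725,108)),(61,-120,115)),
(t,T((65,522)),(-71,120,115)),(t,T((65,493)),(-61,120,115)),(t,T((760,460)),(-61,-120,115)),(t,T((760,489)),(-71,-120,115))]
qt=fit(R,[500,-200,0,0])
Rs=[(s,S((79,259)),(66,120,115)),(s,S((317,369)),(-66,120,115)),(s,S((276,28)),(66,-120,115)),(s,S((485,108)),(-66,-120,115))]
print('side pred resid',[ (proj(s,[qt[0]+l[0]*np.cos(qt[2])-l[1]*np.sin(qt[2]),qt[1]+l[0]*np.sin(qt[2])+l[1]*np.cos(qt[2]),l[2]+qt[3]])[0]-u).round(1).tolist() for _,u,l in Rs])
q=fit(R+Rs,qt)
for p in((388.5,110),(415.5,490)):
    w=at_z(t,T(p),120+q[3]);d=w[:2]-q[:2];a=q[2];print('slot',w.round(1),'rackframe',(d[0]*np.cos(a)+d[1]*np.sin(a)).round(1),(-d[0]*np.sin(a)+d[1]*np.cos(a)).round(1))
for n,pts in (('red',((270,76),(308,540))),('blue',((494,66),(541,525)))):
    for p in pts:
        w=at_z(t,T(p),123+q[3]);d=w[:2]-q[:2];print(n,w.round(1),(d[0]*np.cos(a)+d[1]*np.sin(a)).round(1),(-d[0]*np.sin(a)+d[1]*np.cos(a)).round(1))
C=lambda p:px(p,5,(170,205));D=lambda p:px((p[0]-400,p[1]),4,(255,270))
K=[(t,C((169,65)),(80,0,80)),(t,C((162,499)),(-80,0,80)),(t,C((132,278)),(0,0,118))]
Ks=[(s,D((453,42)),(80,0,79)),(s,D((749,235)),(-80,0,79)),(s,D((592,86)),(0,0,118))]
fit(K,[480,150,0,0]);k=fit(K+Ks,[480,150,0,0])
for n,z in(('spool',40),('flux',60)): print(n,at_z(t,find_in(t,n)[0]['rect'][:2],z/2).round(0))
E
```

```text
[ 4.80898e+02 -1.80378e+02  3.50000e-02  1.49500e+00] res [0.3, -0.2, -0.0, 0.2, -0.6, -0.1, -0.0, 0.1, 0.4, -0.0, 0.1, -0.2, -0.4, 0.1, 0.1, 0.2, 0.5]
side pred resid [[-1.3, 0.7], [-1.9, 1.0], [-0.3, -0.5], [-0.2, 0.0]]
[ 4.80654e+02 -1.80513e+02  3.50000e-02  2.11100e+00] res [0.3, -0.0, 0.1, 0.3, -0.4, -0.1, 0.2, 0.2, 0.5, 0.2, 0.3, 0.1, -0.2, 0.2, 0.4, 0.3, -1.1, 0.6, -1.7, 0.8, -0.2, -0.7, -0.1, -0.2, 0.7]
slot [ 546.1 -177.   122.1] rackframe 65.5 1.2
slot [ 416.3 -181.6  122.1] rackframe -64.4 1.2
red [ 558.  -135.4  125.1] 78.9 42.4
red [ 400.4 -143.9  125.1] -78.9 39.4
blue [ 561.  -214.1  125.1] 79.1 -36.4
blue [ 404.5 -223.3  125.1] -77.6 -40.1
[4.97510e+02 2.03983e+02 2.40000e-02 2.30000e-02] res [0.1, 0.0, 0.1, -0.1, -0.1, 0.0, 0.0]
[496.923 202.838  -6.262   1.657] res [0.5, 0.2, 0.3, 0.4, 0.2, 0.4, -0.5, -0.2, -0.2, -0.2, -0.5, 0.6, 0.6]
spool [749. -58.  20.]
flux [451.   2.  30.]
```

Call:
arm_command(
  steps=[
    [1, -54, -24, 0, 9.4],
    [1, -108, -48, 0, 18.8],
    [1, -162, -72, 0, 28.2],
    [1, -216, -96, 0, 37.6],
    [1, -270, -120, 0, 47],
    [1, -324, -144, 0, 56.4],
    [1, -378.4, -168.5, 0, 65.8],
    [1, -378.4, -168.5, 20, 65.8],
    [1, -378.4, -168.5, 40, 65.8],
    [1, -378.4, -168.5, 40, 65.8],
    [1, -378.4, -168.5, 40, 65.8],
  ],
)

```text
clock: 2.72
eef_pos: [497.5, 203.8, 185.4]
eef_rot: [3.141, -0.0, 1.593]
wrist_force: [0.7, 0.4, 0.5]
finger_gap: 93.9
finger_force: 0.0
```

```bash
python3 - <<'E'
from h import *
s=monitor.read_state();print(s['clock'],s['eef_pos'],s['eef_rot'],s['joints'],s['wrist_force'])
t=imaging.camera('side');a=t['img'][220:370,200:400]
save('g1.png',cv2.resize(a,None,fx=4,fy=4,interpolation=cv2.INTER_CUBIC))
E
```

```text
2.725 [497.51626232 203.84968324 185.35867044] [ 3.14055802e+00 -3.04431643e-04  1.59264452e+00] [ 3.20750966e-01  3.07136430e-01  1.60552513e+00 -1.45871345e-05
  1.22785268e+00  2.98907833e-01] [0.7263344  0.38753312 0.51511519]
```

View pics/g1.png

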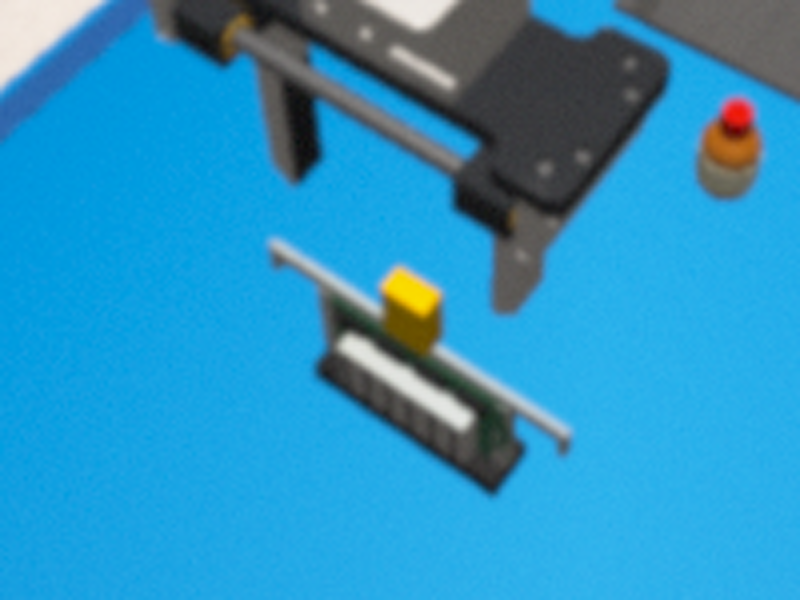

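The open fingers straddle the handle at about (410,310), parallel to the crossbar, so the alignment looks right. I'll lower, grip and lift slightly.

Call:
arm_command(
  steps=[
    [1, 0, 0, 25, 0],
    [1, 0, 0, 50, 0],
    [1, 0, 0, 70, 0],
    [1, 0, 0, 79, 0],
    [1, 0, 0, 79, 0],
    [0, 0, 0, 79, 0],
    [0, 0, 0, 79, 0],
    [0, 0, 0, 79, 0],
    [0, 0, 0, 79, 0],
    [0, 0, 0, 79, 0],
    [0, 0, 0, 79, 0],
    [0, 0, 0, 79, 0],
  ],
  force=35,
)

```text
clock: 4.28
eef_pos: [497.2, 203.6, 105.4]
eef_rot: [-3.142, 0.0, 1.592]
wrist_force: [0.6, 0.3, -0.3]
finger_gap: 27.4
finger_force: 0.0
```

Call:
arm_command(
  steps=[
    [0, 0, 0, 0, 0],
    [0, 0, 0, 0, 0],
    [0, 0, 0, 0, 0],
    [0, 0, 0, -5, 0],
    [0, 0, 0, -20, 0],
    [0, 0, 0, -50, 0],
    [0, 0, 0, -90, 0],
    [0, 0, 0, -130, 0],
    [0, 0, 0, -145, 0],
    [0, 0, 0, -145, 0],
    [0, 0, 0, -145, 0],
  ],
)

```text
clock: 5.65
eef_pos: [496.8, 203.5, 248.8]
eef_rot: [-3.139, 0.001, 1.592]
wrist_force: [0.1, -0.1, -2.3]
finger_gap: 23.9
finger_force: 35.0
```

```bash
python3 - <<'E'
from h import *
s=monitor.read_state();print(s['clock'],s['eef_pos'],s['eef_rot'],s['wrist_force'],s['finger_gap'])
t=imaging.camera('side');a=t['img'][200:400,180:400]
b=imaging.camera('top')['img'][190:340,120:260]
o=np.zeros((600,800,3),np.uint8);o[:400,:440]=cv2.resize(a,None,fx=2,fy=2);o[:375,450:800]=cv2.resize(b,None,fx=2.5,fy=2.5);save('lift.png',o)
E
```

```text
5.65 [496.80813289 203.46441495 248.84236711] [-3.13928548e+00  7.25337663e-04  1.59237190e+00] [ 0.1074677  -0.07059165 -2.25237588] 23.90163833728183
```

View pics/lift.png

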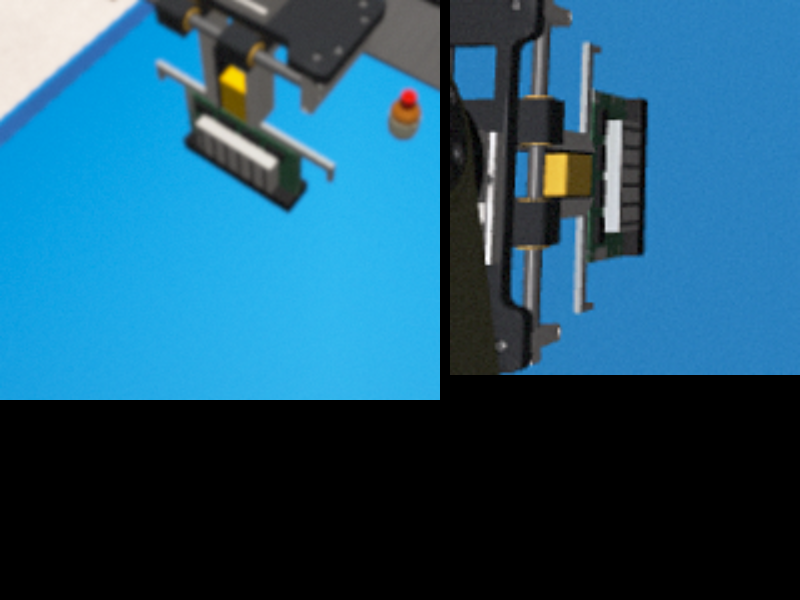

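The carrier is held level: finger gap 23.9 mm and weight 2.3 N, with the handle seated between the pads. Now I'll raise it and carry it over.

Call:
arm_command(
  steps=[
    [0, 0, 0, -12, 0],
    [0, -10, -0.6, -28, 0],
    [0, -30, -1.9, -30, 0],
    [0, -60, -3.9, -30, 0],
    [0, -100, -6.5, -30, 0],
    [0, -145, -9.4, -30, 0],
    [0, -190, -12.3, -30, 0],
    [0, -235, -15.2, -30, 0],
    [0, -280, -18.1, -30, 0],
    [0, -320, -20.7, -30, -0.3],
    [0, -350, -22.6, -30, -0.7],
    [0, -370, -23.9, -30, -0.7],
    [0, -380, -24.6, -30, -0.7],
    [0, -382.3, -24.7, -30, -0.7],
    [0, -382.3, -24.7, -30, -0.7],
    [0, -382.3, -24.7, -30, -0.7],
  ],
)

```text
clock: 7.75
eef_pos: [480.9, -178.5, 280.5]
eef_rot: [3.142, -0.0, 1.605]
wrist_force: [0.4, -0.1, -1.7]
finger_gap: 24.0
finger_force: 35.0
```

```bash
python3 - <<'E'
from h import *
s=monitor.read_state();print(s['clock'],s['eef_pos'],s['eef_rot'],s['joints'],s['wrist_force'],s['finger_gap'])
c=imaging.camera('top');a=c['img'][200:330,335:495]
save('over.png',cv2.resize(a,None,fx=5,fy=4.6,interpolation=cv2.INTER_CUBIC))
p=np.array(s['eef_pos']);z=p[2]-33+8
print(proj(c,[[p[0]+80*np.cos(.035),p[1]+80*np.sin(.035),z],[p[0]-80*np.cos(.035),p[1]-80*np.sin(.035),z]]))
E
```

```text
7.75 [ 480.92355715 -178.48913288  280.50049522] [ 3.14152449e+00 -4.75344526e-05  1.60545907e+00] [-4.26825446e-01  1.78004341e-01  1.54106770e+00  7.37238012e-05
  1.42248074e+00 -4.61499082e-01] [ 0.38070448 -0.11229431 -1.66835383] 23.987032822134125
[[430.86023274 213.91554091]
 [439.88515558 330.30774568]]
```

View pics/over.png

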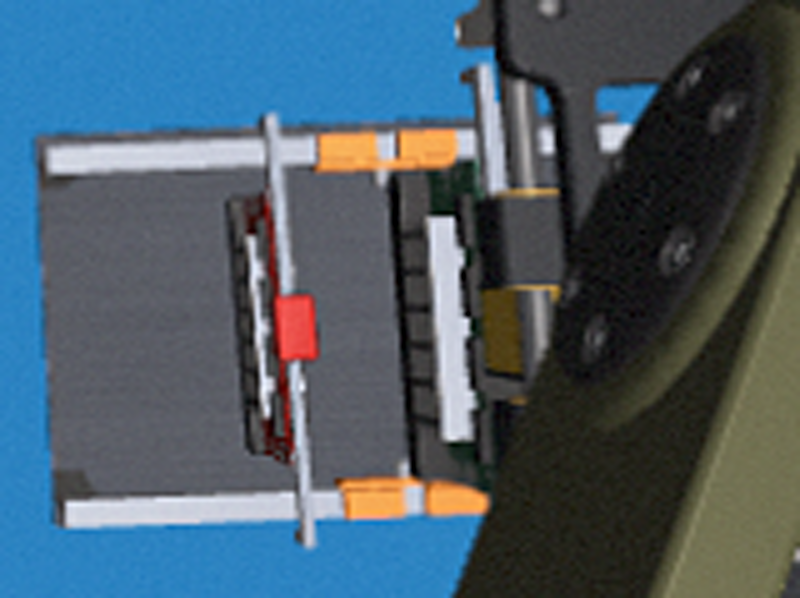

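The bar's upper end appears at (431,214), within 0.4 px of the predicted position, so it is over the gap with the red carrier clear. I'll lower it to just above the shoes.

Call:
arm_command(
  steps=[
    [0, -0.8, 0, 10, 0],
    [0, -0.8, 0, 30, 0],
    [0, -0.8, 0, 50, 0],
    [0, -0.8, 0, 65, 0],
    [0, -0.8, 0, 77, 0],
    [0, -0.8, 0, 87, 0],
    [0, -0.8, 0, 96, 0],
    [0, -0.8, 0, 104, 0],
    [0, -0.8, 0, 111, 0],
    [0, -0.8, 0, 117, 0],
    [0, -0.8, 0, 120, 0],
    [0, -0.8, 0, 120, 0],
    [0, -0.8, 0, 120, 0],
  ],
)

```text
clock: 9.43
eef_pos: [481.0, -180.0, 160.7]
eef_rot: [3.141, 0.0, 1.605]
wrist_force: [-1.0, -0.1, -1.8]
finger_gap: 23.7
finger_force: 35.0
```

```bash
python3 - <<'E'
from h import *
s=monitor.read_state();print(s['clock'],s['eef_pos'],s['eef_rot'],s['wrist_force'],s['moment'],s['finger_gap'])
c=imaging.camera('top');a=c['img'][205:325,350:480]
d=imaging.camera('side');b=d['img'][125:235,355:475]
o=np.zeros((550,800,3),np.uint8);o[:480,:390]=cv2.resize(a,(390,480),interpolation=cv2.INTER_CUBIC)[:, :];o[:367,400:]=cv2.resize(b,(400,367),interpolation=cv2.INTER_CUBIC);save('low.png',o)
p=np.array(s['eef_pos']);z=p[2]-33.4+8
for k in c,d: print(proj(k,[[p[0]+80*np.cos(.035),p[1]+80*np.sin(.035),z],[p[0]-80*np.cos(.035),p[1]-80*np.sin(.035),z]]).round(1).tolist())
for n in('neighbour_red','neighbour_blue'): print(n,[np.round(x['rect'],1) for x in find_in(c,n)[:1]])
E
```

```text
9.425 [ 480.95360615 -179.97262886  160.69699472] [3.14119873e+00 2.33045405e-04 1.60462133e+00] [-1.04511141 -0.10683636 -1.82727117] [-0.06209794  0.02791083 -0.02006704] 23.71680534258234
[[413.7, 222.4], [420.5, 317.9]]
[[385.5, 149.5], [454.0, 178.3]]
neighbour_red [array([389.9, 271.8,  24.9,  94.4])]
neighbour_blue []
```

View pics/low.png

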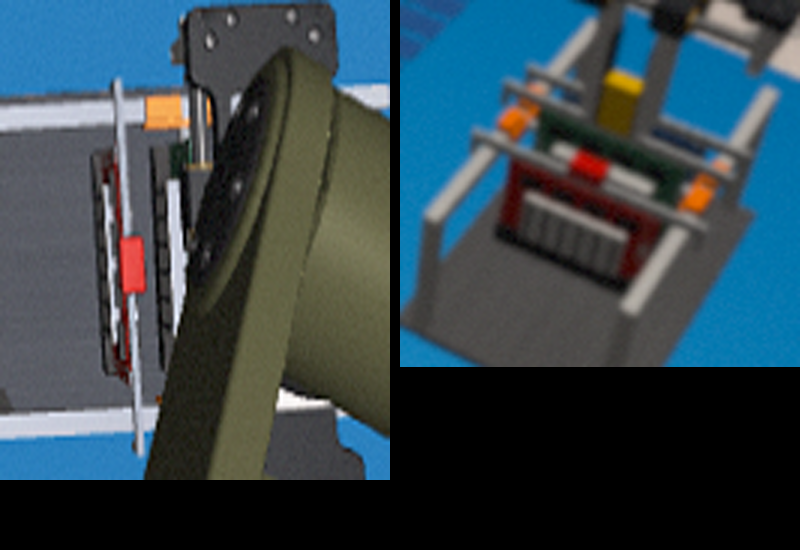

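The carrier hangs between the two neighbours, clear of both, with its bar just above the orange shoes. I'll lower it slowly and watch the force.

Call:
arm_command(
  steps=[
    [0, 0.5, 0, 1.5, 0],
    [0, 0.5, 0, 3, 0],
    [0, 0.5, 0, 4.5, 0],
    [0, 0.5, 0, 5.5, 0],
    [0, 0.5, 0, 6.5, 0],
    [0, 0.5, 0, 7.2, 0],
    [0, 0.5, 0, 8, 0],
    [0, 0.5, 0, 8, 0],
  ],
)

```text
clock: 10.62
eef_pos: [480.8, -179.4, 152.4]
eef_rot: [-3.142, -0.0, 1.605]
wrist_force: [0.2, 0.6, -2.5]
finger_gap: 23.6
finger_force: 35.0
```

Call:
arm_command(
  steps=[
    [0, 0, 0, 0.7, 0],
    [0, 0, 0, 1.4, 0],
    [0, 0, 0, 2, 0],
    [0, 0, 0, 2.5, 0],
    [0, 0, 0, 2.5, 0],
  ],
)

```text
clock: 11.25
eef_pos: [480.8, -179.4, 149.9]
eef_rot: [-3.142, -0.0, 1.605]
wrist_force: [0.5, 0.1, -2.0]
finger_gap: 23.8
finger_force: 35.0
```

Call:
arm_command(
  steps=[
    [0, 0, 0, 0.4, 0],
    [0, 0, 0, 0.8, 0],
    [0, 0, 0, 1.2, 0],
    [0, 0, 0, 1.2, 0],
  ],
)

```text
clock: 11.75
eef_pos: [480.8, -179.4, 148.7]
eef_rot: [-3.142, -0.0, 1.605]
wrist_force: [0.1, 1.0, -1.7]
finger_gap: 23.7
finger_force: 35.0
```

Call:
arm_command(
  steps=[
    [0, 0, 0, 0.3, 0],
    [0, 0, 0, 0.6, 0],
    [0, 0, 0, 0.6, 0],
  ],
)

```text
clock: 12.12
eef_pos: [480.8, -179.4, 148.3]
eef_rot: [3.141, 0.0, 1.605]
wrist_force: [-0.3, -0.7, 0.5]
finger_gap: 24.0
finger_force: 35.0
```

The load moved onto the rails at z = 148.3, which matches the predicted 148.4. Now I'll release and retreat.

Call:
arm_command(
  steps=[
    [0, 0, 0, 0.3, 0],
    [0, 0, 0, 0.3, 0],
    [0.5, 0, 0, 0.3, 0],
    [0.5, 0, 0, 0.3, 0],
    [0.5, 0, 0, 0.3, 0],
    [0.5, 0, 0, 0.3, 0],
    [0.5, 0, 0, -10, 0],
    [0.5, 0, 0, -30, 0],
    [0.5, 0, 0, -60, 0],
    [0.5, 0, 0, -110, 0],
    [0.5, 60, 0, -150, 0],
    [0.5, 120, 0, -150, 0],
    [0.5, 180, 0, -150, 0],
    [0.5, 240, 0, -150, 0],
    [0.5, 240, 0, -150, 0],
    [0.5, 240, 0, -150, 0],
  ],
)

```text
clock: 14.12
eef_pos: [472.7, 60.2, 298.6]
eef_rot: [3.141, 0.0, 1.605]
wrist_force: [-0.7, -0.4, -0.7]
finger_gap: 46.8
finger_force: 0.0
```

```bash
python3 - <<'E'
from h import *
s=monitor.read_state();print(s['clock'],s['eef_pos'],s['wrist_force'])
c=imaging.camera('top');a=c['img'][205:325,345:495]
d=imaging.camera('side');b=d['img'][125:235,355:475]
o=np.zeros((360,800,3),np.uint8);o[:320,:400]=cv2.resize(a,(400,320),interpolation=cv2.INTER_CUBIC);o[:360,407:]=cv2.resize(b,(393,360),interpolation=cv2.INTER_CUBIC);save('end.png',o)
for n in('neighbour_red','neighbour_blue','spool','flux'): print(n,[np.round(x['rect'],1) for x in find_in(c,n)[:1]])
E
```

```text
14.125 [472.70563075  60.17743495 298.59656725] [-0.71113239 -0.4272282  -0.65411285]
neighbour_red [array([389.1, 270.4,  24.8,  91.9])]
neighbour_blue [array([432. , 269.4,  26.7,  91.2])]
spool [array([341.4, 139.8,  31.3,  36.1])]
flux [array([313.4, 282.9,  14.7,  17.1])]
```

View pics/end.png

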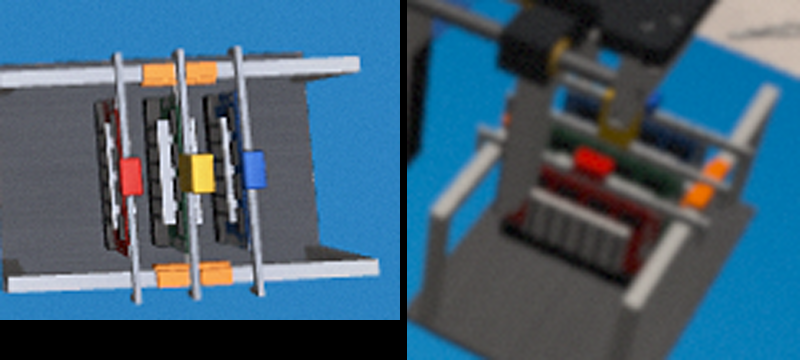

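The yellow-handled carrier hangs with its bar in both slots, at (180,72) and (195,274). The neighbours, spool and flux bottle have not moved, and the gripper is clear.

```bash
python3 -c "
from cell import job
print(job.sign_off())"
```

```text
the job is handed in; nothing more can be done
None
```

The carrier hangs in both shoe slots with the neighbours, spool and flux bottle left where they were; I handed the job in at about 14 s on the robot clock, and the call returned no verdict.

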